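Hook the second arm into the solder-reel rack and hang the reel

ROBOT

A 7-joint arm with a two-finger parallel gripper is mounted at the origin on a cart in front of the work surface, level with it; the furniture and walls round the work are solid. World frame = base frame: x ahead of the robot, y to its left, z up, the work surface at z = 0. Lengths are in m, angles in rad, forces in N, time in s.
With the tool pointing down it reaches from about 0.375 to 0.925 m from the base axis. Payload 3.1 kg.
Tool frame: the origin (TCP) lies between the finger pads; the fingertips stand arm.nose_length ahead of it and the grasp point (between the pads) lies 5 mm behind it (arm.nose_length is the distance from the TCP to the fingertips, in m); z points along the fingers, y is the line along which they close (so a half turn about z gives the same grasp; the last joint's range is limited). The gripper opens to 85 mm and grips with 20 to 120 N. Pads are 22 mm wide; open, the fingers measure 114 mm over their backs; the gripper's body (76 mm by 85 mm) begins 54 mm behind the grasp point. The pads swing forward as they close: fully open they stand 13 mm farther back than shut.
Start: joints at [-1.269, 0.383, 0.044, 1.598, -0.018, 1.161, -0.05], TCP at [0.253, 0.599, 0.245] pointing down, gripper open.
Joint ranges: [-2.61, 2.61], [-0.41, 2.15], [-1.48, 1.57], [0, 2.5], [-1.57, 4.71], [0.05, 1.97], [-2.85, 2.85]. Speed limits (rad/s): [2.79, 2.79, 3.14, 3.14, 3.14, 3.14, 3.14].

INTERFACE

Orientations are given as a unit quaternion [w, x, y, z].
In Python, from cell import arm, get_image, masks_of, landmark_of gives the robot as it stands.
- The arm moves only by the shell command python3 -m creep 'ROWS' [FORCE]. ROWS is JSON, a list of rows, each an object of numbers: "rx", "ry", "rz": the turn, a rotation vector about the world's x, y, z in degrees; "dx", "dy", "dz": the shift along the world's x, y, z in units of 25 mm (1.0 is 25 mm); "gripper": the opening, from 0 (shut) to 1 (fully open). In form: [{"rx": .., "ry": .., "rz": .., "dx": .., "dy": .., "dz": .., "gripper": ..}, ...]. A call has 1 to 12 rows; each row is the pose to reach, as a shift and turn from the pose commanded when the call began; what a row does not reach only later rows make up. A row lasts 1/10 s, in which the tool goes at most 50 mm and 8.59 degrees, less where a joint would pass 70% of its speed; a pose out of reach is approached as far as the arm can. A call with a gripper value outside its range is refused whole. The fingers move at their own pace and stop on an object; FORCE is the grip in N (left out, the last holds). Time passes only in rows, so rows that repeat a pose let the fingers close. It gives the time, the measured TCP pose, the force, the opening and the grip force at its end, in the units of the state.
- arm.sense(): the state, without advancing time (a new reading comes with each control period).
- get_image(name): name is "scene" or "top" or "wrist"; returns a dict with "frame" (420x560x3 uint8, red, green, blue), "fx", "fy", "cx", "cy" (pixels), "k1" (the pictures are not rectified: a ray, as slopes to the right and down, at radius r is drawn at 1 + k1 r^2 times it, then the intrinsics apply), "position" and "rotation" of the camera in the world. Camera axes: x right, y up, looking along -z (the intrinsics and any distortion apply to the point x, -y, -z); pixel columns grow to the right and rows downward; lengths in m; the calibration is good to about 2 mm. A picture is of the moment at which its call begins. There is no depth.
- arm.job_done(): hands the job in; it is judged then, once.
Trained networks look in the newest picture that a camera, given by its name, has taken for a name from the list of things; names that differ only in an ending like _2 or _b are one class to them, and where a whole thing is asked for, a point or a joint stands for the part that bears it (a point fixed in the world has none). Each returns a list of dicts, best first, with "confidence" (0 to 1); they miss things now and then, are a little off and sometimes report something else, mostly with a low value. They report only what shows in the picture. A call takes as long as a camera call.
- masks_of(label, camera): "pixels" (420x560 bool, what is visible of it).
- landmark_of(label, camera): "position" ([x, y, z] in m, in world coordinates, good to about 4 mm: a listed point, or the origin of a listed thing).
The state is a dict: "time": time; "joint_pos": joint angles; "dq": joint speeds; "tau": joint torques, N m; "ee_pos": TCP position; "tcp_rot": TCP orientation; "contact_force": force on the tool from outside, world axes, zero at the start; "torque": the same for the moment, N m; "gripper_width": finger opening in m; "grasp_force": force on a finger pad.
Only numpy, scipy, OpenCV 4.12 (cv2) and the standard library are available. Lean on these libraries where they do the work, as an engineer would, in place of code of your own. Each camera call takes 0.05 s, during which the arm holds its last target. There are 200 camera calls.

TASK

The bench rack for the solder reel still lacks one of its two arms. Hook the loose arm's claws into the bare upright level with the arm already fitted, press it down until it is locked fully home, then lay the reel's spindle in the notches of both arms. Do not disturb the multimeter or the side cutters on the bench.

Things in the scene. Friction and masses are not known exactly. Their poses are not given: they have to be found in the camera images.
- rack_base: Dark steel foot frame of the rack, fixed on the bench: two feet 32 mm wide, 12 mm high, and cross bars behind the uprights. Origin on the bench midway between the uprights' front faces; x points to the rack's back, away from the robot, y along the rack, z up. The uprights stand at y = +68 and -68 mm; which one is bare differs from start to start.
- upright_fitted: Grey slotted upright (channel 38 mm wide, 36 mm deep, 225 mm high) that already carries a fixed arm of the same shape as the loose one, fully home. Origin on the bench under the middle of its front face; x points into the upright, z up, directions as the rack's.
- upright_bare: The same upright without an arm, origin and axes alike. Its front wall is 4 mm thick, with four slots on its centre line, each 10 mm wide and 36 mm high, lower edges 18, 68, 118 and 168 mm above the bench; hollow behind. The arm belongs in the two top slots.
- bare_slot (a point): Middle of the lower edge of the bare upright's top slot, on the front face, 168 mm above the bench. Behind the wall below each of the upper slots a sprung roller snaps in over the claw's tip: an arm just hung in stops about 9 mm high and must be pressed down with 8 to 20 N until its necks sit on the slots' lower edges. Press on the rail near the heel plate; far out the arm binds.
- bare_home (a point): Where the loose arm's origin lies once the arm is fully home in the bare upright: 56 mm in front of the front face, 100 mm above the bench, level with the fitted arm. Axes as the upright's.
- loose_arm: Loose steel reel arm, about 0.3 kg: a welded frame 112 mm long (x), 90 mm high to its rail's top, standing on its bottom flat, claws pointing roughly away from the robot. Origin under its middle, at the bottom; z up, x from nose to heel. Heel plate: back face at x = +56 mm, 30 mm wide, 4 mm thick, 90 mm high. The centre of mass is near x = +4 mm.
- grip_rail (a point): Grip point on the loose arm's top rail, at x = 5, z = 80 mm of the arm. The rail is 16 mm wide (y), from z = 68 to 90 mm, and can be gripped from above by its sides between x = -20 and +45 mm; only a 6 mm thick diagonal brace lies below it there.
- upper_claw (a point): Underside of the upper claw's neck at the heel's back face (x = 56, z = 68 mm of the arm); the lower claw is alike at z = 18 mm. Claws are 6 mm thick (y); neck 11 mm long, 10 mm high; the hook hangs 16 mm below it, 5 to 11 mm behind the heel face. They enter straight back with the arm 16 to 26 mm (best 21) above home, until the heel meets the upright; then down.
- loose_notch (a point): Middle of the floor of the loose arm's spindle notch (x = -39, z = 90 mm of the arm): open at the top, 16 mm wide (x), between two horns about 14 mm high that lean slightly apart. The fitted arm's notch is alike.
- reel: Reel of solder on a steel spindle, about 0.35 kg, spindle level. Origin at its middle on the spindle's axis, 33 mm above the bench at the start; y along the spindle. Two eight-sided grey flanges, 66 mm across flats, outer faces 44 mm apart. Spindle 10 mm thick, end buttons 18 mm thick at y = +-(85 to 91) mm. Grip across the flanges from above, fingertips above the spindle.
- axle_rest (a point): Where the reel's origin lies when its spindle rests in both notches: midway between the arms, 95 mm in front of the uprights' faces, 195 mm above the bench (notch floors at 190 mm). Axes as the rack's. The spindle has about 3 mm of play fore and aft and 9 mm along its length, each way.
- multimeter: Teal and black multimeter, 146 x 69 x 47 mm, lying loose on the right of the bench; a bystander.
- side_cutter: Blue side cutters, 142 x 60 x 15 mm, lying loose at the front middle of the bench, between the loose arm and the reel; a bystander.

How it is judged:
On the way:
1. the loose arm is hooked into the two top slots of the bare upright, pressed fully home, and let go (x of loose_arm in the frame of bare_home between -0.004 and 0.004 m and y of loose_arm in the frame of bare_home between -0.004 and 0.004 m and z of loose_arm in the frame of bare_home between -0.004 and 0.003 m and angle between the z axis of loose_arm and the z axis of upright_bare, either way round below 0.05 rad and angle between the x axis of loose_arm and the x axis of upright_bare, either way round below 0.08 rad and contact force between the fingers and loose_arm below 0.1 N), for 0.3 s.
At the end, for the whole second after the job is handed in: Loose arm in the bare upright's two top slots: within 4 mm of home (3 mm in height), upright within 0.05 rad, square within 0.08. Spindle in both notches: reel within 6 mm fore and aft, 14 mm along, 4 mm in height of its rest, parallel within 0.06 rad. Both at rest (x of loose_arm in the frame of bare_home between -0.004 and 0.004 m and y of loose_arm in the frame of bare_home between -0.004 and 0.004 m and z of loose_arm in the frame of bare_home between -0.004 and 0.003 m and angle between the z axis of loose_arm and the z axis of upright_bare, either way round below 0.05 rad and angle between the x axis of loose_arm and the x axis of upright_bare, either way round below 0.08 rad and x of reel in the frame of axle_rest between -0.006 and 0.006 m and y of reel in the frame of axle_rest between -0.014 and 0.014 m and z of reel in the frame of axle_rest between -0.004 and 0.004 m and angle between the y axis of reel and the y axis of rack_base, either way round below 0.06 rad and linear speed of each of reel, loose_arm below 0.02 m/s and angular speed of reel below 0.3 rad/s); the robot touches nothing.
It fails at once if the multimeter or the side cutters is pushed more than 25 mm (distance of any of multimeter, side_cutter from where it was at the start of the episode above 0.025 m).
It also fails if it takes over 61 s, if anything falls off the work surface, if the arm or the gripper's body presses on something with over 40 N, if the wrist force passes 120 N, or if a joint passes its speed limit or range.

## Working session

There is one attempt and no reset: what is moved stays moved. The work goes in short steps, Python scripts to look and compute and a shell command to move; the robot and the scene stay as the last step left them, time stands still between calls to the robot, and variables do not carry over. Pictures are saved under pics/ and viewed, at most 13 in all, crops included, and the job is handed in when it is done.

```bash
ls; mkdir -p pics; cat > h.py <<'E'
from cell import arm, get_image, masks_of, landmark_of
import numpy as np, cv2
def save(cam,name):
    im=get_image(cam); cv2.imwrite('pics/'+name+'.png',im['frame'][:,:,::-1]); return im
def project(im,P):
    R=np.array(im['rotation']); 
    if R.shape!=(3,3):
        from scipy.spatial.transform import Rotation as Ro
        R=Ro.from_quat(np.roll(R,-1)).as_matrix()
    c=(np.atleast_2d(P)-im['position'])@R
    u=c[:,0]/-c[:,2]; v=-c[:,1]/-c[:,2]; f=1+im['k1']*(u*u+v*v)
    return np.c_[im['cx']+im['fx']*u*f, im['cy']+im['fy']*v*f]
def ray(im,px):
    R=np.array(im['rotation'])
    if R.shape!=(3,3):
        from scipy.spatial.transform import Rotation as Ro
        R=Ro.from_quat(np.roll(R,-1)).as_matrix()
    K=np.array([[im['fx'],0,im['cx']],[0,im['fy'],im['cy']],[0,0,1]])
    s=cv2.undistortPoints(np.array([[px]],float),K,np.array([im['k1'],0,0,0.]))[0,0]
    d=R@np.array([s[0],-s[1],-1]); return np.array(im['position']),d
def onplane(im,px,z):
    o,d=ray(im,px); return o+d*(z-o[2])/d[2]
E
python3 - <<'E'
from h import *
s=arm.sense(); print({k:np.round(v,3) for k,v in s.items()}, arm.nose_length)
for cam in ['scene','top']:
    im=save(cam,cam+'0'); print(cam,np.round(im['position'],3),im['fx'],im['k1'],np.round(im['rotation'],2).tolist())
    for l in ['rack_base','upright_fitted','upright_bare','bare_slot','bare_home','loose_arm','grip_rail','upper_claw','loose_notch','reel','axle_rest','multimeter','side_cutter']:
        print(l,[(np.round(d['position'],4).tolist(),round(d['confidence'],2)) for d in landmark_of(l,cam)[:2]])
E
```

```text
pics
{'time': np.float64(0.0), 'joint_pos': array([-1.269,  0.384,  0.044,  1.6  , -0.018,  1.161, -0.05 ]), 'dq': array([ 0.001,  0.001, -0.001, -0.001, -0.   , -0.001,  0.001]), 'tau': array([ 0.0000e+00, -4.3344e+01,  1.0250e+00, -2.4951e+01,  1.1000e-02,
        1.1000e-02, -0.0000e+00]), 'ee_pos': array([0.253, 0.598, 0.244]), 'tcp_rot': array([-0.   ,  0.199,  0.98 , -0.001]), 'contact_force': array([-0.236, -0.447,  0.259]), 'torque': array([-0.01 , -0.024, -0.018]), 'grasp_force': np.float64(0.0), 'gripper_width': np.float64(0.085)} 0.014
scene [ 0.133 -0.487  0.785] 435.5736800596434 -0.10562718382263896 [0.88, 0.33, -0.13, -0.32]
rack_base [([0.6926, -0.0525, -0.0002], 0.86)]
upright_fitted [([0.6852, 0.0153, 0.0022], 0.75), ([0.4537, -0.2207, 0.0296], 0.51)]
upright_bare [([0.7056, -0.1195, 0.005], 0.94), ([0.4536, -0.2205, 0.0306], 0.26)]
bare_slot [([0.7064, -0.1226, 0.1682], 0.89)]
bare_home [([0.6508, -0.126, 0.0991], 0.84)]
loose_arm [([0.411, 0.1841, -0.0023], 0.73)]
grip_rail [([0.4204, 0.188, 0.0793], 0.63), ([0.4557, -0.2217, 0.0315], 0.23)]
upper_claw [([0.4633, 
[... 205 characters left out ...]
e_cutter []
top [ 0.393 -0.025  1.207] 508.66959155716125 -0.14188057489190362 [-0.7, -0.04, 0.05, 0.71]
rack_base [([0.4681, 0.2014, 0.0686], 0.49)]
upright_fitted [([0.6904, 0.0137, 0.001], 0.73)]
upright_bare [([0.709, -0.1173, -0.0002], 0.6)]
bare_slot [([0.7057, -0.1219, 0.1687], 0.94)]
bare_home [([0.4153, -0.0067, 0.0045], 0.29)]
loose_arm [([0.4169, 0.1925, 0.0782], 0.62), ([0.4156, 0.1903, 0.0015], 0.58)]
grip_rail [([0.4212, 0.1877, 0.0776], 0.75)]
upper_claw [([0.4694, 0.2, 0.0721], 0.69)]
loose_notch [([0.3721, 0.1769, 0.0917], 0.83)]
reel [([0.4513, -0.2241, 0.0312], 0.94)]
axle_rest []
multimeter [([0.582, -0.3076, 0.001], 0.91)]
side_cutter [([0.4133, -0.0034, -0.0001], 0.76)]
```

View pics/scene0.png

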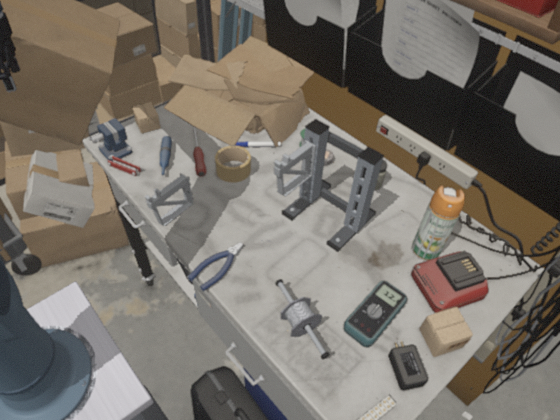

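View pics/top0.png

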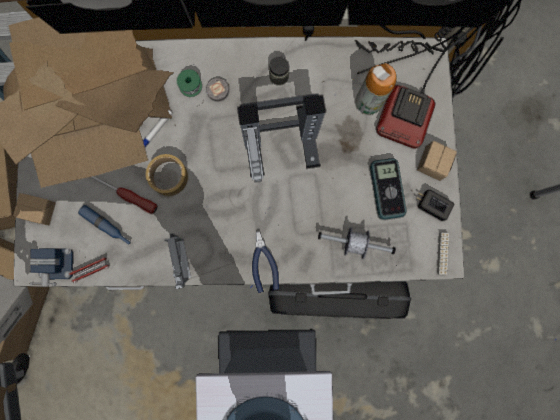

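The scene view shows the fitted upright at (313,165), the bare one at (360,195), the loose arm at (170,198), the reel at (300,315), the cutters at (218,268) and the multimeter at (377,312). The top view agrees: loose arm (179,262), reel (357,241), bare upright (313,130). I'll move above the loose arm and measure with the wrist camera.

```bash
python3 -m creep '[{"dx":0.8,"dy":-1.8,"rz":5,"gripper":1},{"dx":1.6,"dy":-3.6,"rz":9,"gripper":1},{"dx":2.4,"dy":-5.4,"rz":13,"gripper":1},{"dx":3.2,"dy":-7.2,"rz":17,"gripper":1},{"dx":4,"dy":-9,"rz":21,"gripper":1},{"dx":4.8,"dy":-10.8,"rz":25,"gripper":1},{"dx":5.6,"dy":-12.6,"rz":29,"gripper":1},{"dx":6.4,"dy":-14.4,"rz":33,"gripper":1},{"dx":7,"dy":-15.8,"rz":36,"gripper":1},{"dx":7.2,"dy":-16.2,"rz":37,"gripper":1},{"dx":7.2,"dy":-16.2,"rz":37,"gripper":1},{"dx":7.2,"dy":-16.2,"rz":37,"gripper":1}]' 60
python3 - <<'E'
from h import *
s=arm.sense(); print({k:np.round(s[k],4) for k in ['time','joint_pos','ee_pos','tcp_rot','contact_force','gripper_width']})
im=save('wrist','w1'); print(np.round(im['position'],3),im['rotation'])
for l in ['loose_arm','grip_rail','upper_claw','loose_notch','reel','upright_bare','bare_slot','side_cutter']:
    print(l,[(np.round(d['position'],4).tolist(),round(d['confidence'],2)) for d in landmark_of(l,'wrist')[:2]])
E
```

```text
{'time': np.float64(1.4), 'joint_pos': array([-1.2688,  0.3829,  0.0439,  1.5979, -0.0179,  1.1612, -0.0498]), 'ee_pos': array([0.253 , 0.5988, 0.2453]), 'tcp_rot': array([-0.    ,  0.1985,  0.9801, -0.    ]), 'contact_force': array([ 0.7783,  0.1784, -0.6162]), 'gripper_width': np.float64(0.0854)}
[0.183 0.627 0.374] [ 0.82403691 -0.1235554  -0.08208264  0.54677204]
loose_arm []
grip_rail []
upper_claw []
loose_notch []
reel []
upright_bare []
bare_slot []
side_cutter []$[0]: bad value
```

View pics/w1.png

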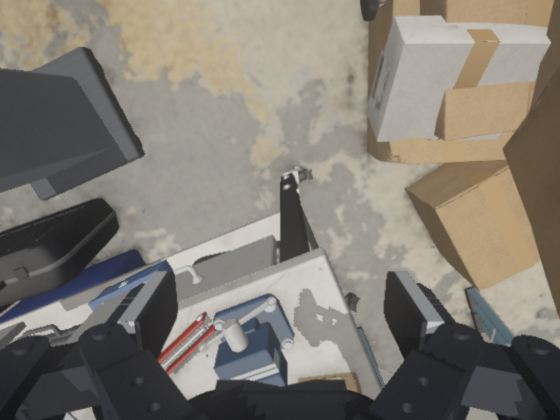

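That move was refused with "bad value", probably because every key is required. The wrist view only shows the left end of the bench and the floor. I'll resend with all keys.

```bash
python3 -m creep '[{"rx":0,"ry":0,"rz":5,"dx":0.8,"dy":-1.8,"dz":0,"gripper":1},{"rx":0,"ry":0,"rz":9,"dx":1.6,"dy":-3.6,"dz":0,"gripper":1},{"rx":0,"ry":0,"rz":13,"dx":2.4,"dy":-5.4,"dz":0,"gripper":1},{"rx":0,"ry":0,"rz":17,"dx":3.2,"dy":-7.2,"dz":0,"gripper":1},{"rx":0,"ry":0,"rz":21,"dx":4,"dy":-9,"dz":0,"gripper":1},{"rx":0,"ry":0,"rz":25,"dx":4.8,"dy":-10.8,"dz":0,"gripper":1},{"rx":0,"ry":0,"rz":29,"dx":5.6,"dy":-12.6,"dz":0,"gripper":1},{"rx":0,"ry":0,"rz":33,"dx":6.4,"dy":-14.4,"dz":0,"gripper":1},{"rx":0,"ry":0,"rz":36,"dx":7,"dy":-15.8,"dz":0,"gripper":1},{"rx":0,"ry":0,"rz":37,"dx":7.2,"dy":-16.2,"dz":0,"gripper":1},{"rx":0,"ry":0,"rz":37,"dx":7.2,"dy":-16.2,"dz":0,"gripper":1},{"rx":0,"ry":0,"rz":37,"dx":7.2,"dy":-16.2,"dz":0,"gripper":1}]' 60
python3 - <<'E'
from h import *
s=arm.sense(); print({k:np.round(s[k],4) for k in ['time','joint_pos','ee_pos','tcp_rot','contact_force','gripper_width']})
im=save('wrist','w2'); print(np.round(im['position'],3))
for l in ['loose_arm','grip_rail','upper_claw','loose_notch','upright_bare','bare_slot']:
    print(l,[(np.round(d['position'],4).tolist(),round(d['confidence'],2)) for d in landmark_of(l,'wrist')[:2]])
E
```

```text
time: 3.05
ee_pos: [0.4328, 0.1945, 0.2454]
tcp_rot: [0.0, -0.123, 0.992, 0.0]
contact_force: [0.0, 0.5, 0.1]
gripper_width: 0.085
grasp_force: 0.0
{'time': np.float64(3.05), 'joint_pos': array([-0.7569,  0.0412,  0.2551,  2.017 , -0.0126,  1.0843,  1.3206]), 'ee_pos': array([0.4328, 0.1945, 0.2454]), 'tcp_rot': array([ 1.000e-04, -1.227e-01,  9.924e-01,  4.000e-04]), 'contact_force': array([0.0402, 0.5249, 0.091 ]), 'gripper_width': np.float64(0.085)}
[0.36  0.175 0.374]
loose_arm [([0.4109, 0.1868, -0.0018], 0.61)]
grip_rail [([0.4175, 0.1867, 0.0779], 0.56)]
upper_claw [([0.47, 0.2004, 0.0708], 0.7)]
loose_notch [([0.3757, 0.1823, 0.0889], 0.93)]
upright_bare [([0.4151, -0.0055, -0.0017], 0.52)]
bare_slot []
```

```bash
python3 - <<'E'
from h import *
im=get_image('wrist'); f=im['frame'][:,:,::-1].copy()
big=cv2.resize(f,None,fx=1.4,fy=1.4)
o=np.array([.4125,.1877]);
for yaw,col in [(13,(0,0,255)),(11,(0,255,0))]:
    a=np.radians(yaw); ex=np.array([np.cos(a),np.sin(a)]); ey=np.array([-ex[1],ex[0]])
    for y in(-8,8):
        P=[np.r_[o+ex*x/1e3+ey*y/1e3,.09] for x in(-20,45)]
        p=(project(im,P)*1.4).astype(int); cv2.line(big,tuple(p[0]),tuple(p[1]),col,1)
    P=[np.r_[o+ex*.056+ey*y/1e3,z/1e3] for y,z in((-15,90),(15,90))]
    p=(project(im,P)*1.4).astype(int); cv2.line(big,tuple(p[0]),tuple(p[1]),col,1)
    p=(project(im,[np.r_[o-ex*.039,.09]])*1.4).astype(int); cv2.circle(big,tuple(p[0]),3,col,1)
cv2.imwrite('pics/w2o.png',big[:, :])
E
```

```text
(no output)
```

View pics/w2o.png

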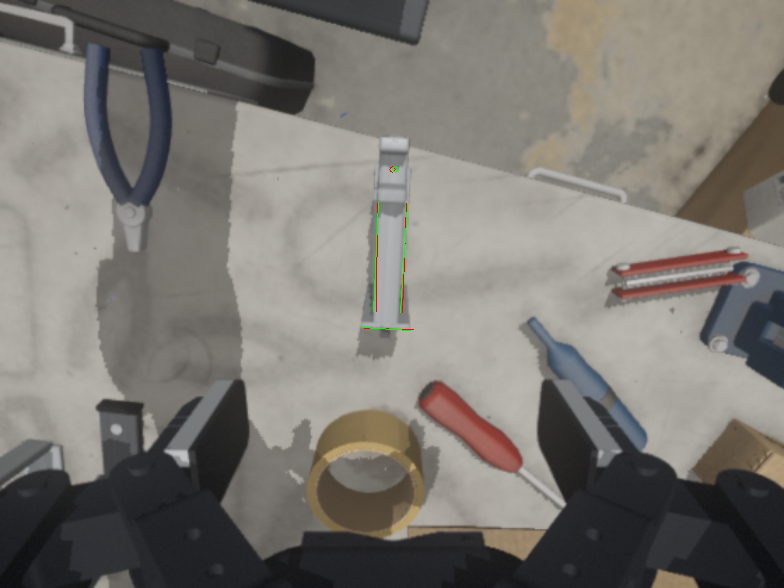

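The overlay matches the arm: notch at (393,170), heel at (387,328), yaw about 12.5°, origin (0.4125, 0.1877). I'll descend and grip at arm x = 20 mm.

```bash
python3 -m creep '[{"rx":0,"ry":0,"rz":-1.5,"dx":0,"dy":-0.1,"dz":-1.5,"gripper":1},{"rx":0,"ry":0,"rz":-1.5,"dx":0,"dy":-0.1,"dz":-3,"gripper":1},{"rx":0,"ry":0,"rz":-1.5,"dx":0,"dy":-0.1,"dz":-4.5,"gripper":1},{"rx":0,"ry":0,"rz":-1.5,"dx":0,"dy":-0.1,"dz":-5.7,"gripper":0.7},{"rx":0,"ry":0,"rz":-1.5,"dx":0,"dy":-0.1,"dz":-6.35,"gripper":0.5},{"rx":0,"ry":0,"rz":-1.5,"dx":0,"dy":-0.1,"dz":-6.35,"gripper":0.3},{"rx":0,"ry":0,"rz":-1.5,"dx":0,"dy":-0.1,"dz":-6.35,"gripper":0},{"rx":0,"ry":0,"rz":-1.5,"dx":0,"dy":-0.1,"dz":-6.35,"gripper":0},{"rx":0,"ry":0,"rz":-1.5,"dx":0,"dy":-0.1,"dz":-6.35,"gripper":0},{"rx":0,"ry":0,"rz":-1.5,"dx":0,"dy":-0.1,"dz":-6.35,"gripper":0},{"rx":0,"ry":0,"rz":-1.5,"dx":0,"dy":-0.1,"dz":-6.35,"gripper":0}]' 70
python3 -m creep '[{"rx":0,"ry":0,"rz":0,"dx":0,"dy":0,"dz":0,"gripper":0},{"rx":0,"ry":0,"rz":0,"dx":0,"dy":0,"dz":0,"gripper":0},{"rx":0,"ry":0,"rz":0,"dx":0,"dy":0,"dz":0,"gripper":0}]'
```

```text
time: 4.55
ee_pos: [0.4345, 0.1921, 0.0879]
tcp_rot: [0.002, -0.11, 0.994, 0.001]
contact_force: [0.4, 0.3, 4.3]
gripper_width: 0.0142
grasp_force: 70.8
time: 4.85
ee_pos: [0.4345, 0.1921, 0.0879]
tcp_rot: [0.002, -0.11, 0.994, 0.001]
contact_force: [1.7, 0.8, 6.6]
gripper_width: 0.0139
grasp_force: 71.0
```

```bash
python3 -m creep '[{"rx":0,"ry":0,"rz":0,"dx":0,"dy":0,"dz":0.5,"gripper":0},{"rx":0,"ry":0,"rz":0,"dx":0,"dy":0,"dz":1.5,"gripper":0},{"rx":0,"ry":0,"rz":0,"dx":0,"dy":0,"dz":3,"gripper":0},{"rx":0,"ry":0,"rz":0,"dx":0,"dy":0,"dz":4.3,"gripper":0},{"rx":0,"ry":0,"rz":0,"dx":0,"dy":0,"dz":4.8,"gripper":0},{"rx":0,"ry":0,"rz":0,"dx":0,"dy":0,"dz":4.84,"gripper":0},{"rx":0,"ry":0,"rz":0,"dx":0,"dy":0,"dz":4.84,"gripper":0}]'
cat > rack.py <<'E'
from h import *
def world(mid,yaw,P):
    a=np.radians(yaw); P=np.atleast_2d(P)/1e3
    return np.c_[mid[0]+P[:,0]*np.cos(a)-P[:,1]*np.sin(a), mid[1]+P[:,0]*np.sin(a)+P[:,1]*np.cos(a),P[:,2]]
def polys():
    L=[]
    for y in(68,-68):
        L.append([(0,y-19,225),(0,y+19,225),(36,y+19,225),(36,y-19,225)])
        L.append([(0,y-19,12),(0,y+19,12),(0,y+19,225),(0,y-19,225)])
        for z in (68,118,168): L.append([(0,y-5,z),(0,y+5,z),(0,y+5,z+36),(0,y-5,z+36)])
    L.append([(-87,60,190),(-4,60,190),(-4,76,190),(-87,76,190)])
    return L
def overlay(im,mid,yaw,col,box,s,out=None):
    x0,y0,x1,y1=box
    if out is None: out=cv2.resize(im['frame'][y0:y1,x0:x1,::-1],None,fx=s,fy=s,interpolation=cv2.INTER_CUBIC)
    for l in polys():
        p=((project(im,world(mid,yaw,l))-[x0,y0]+.5)*s).astype(int); cv2.polylines(out,[p.reshape(-1,1,2)],True,col,1)
    return out
E
python3 - <<'E'
from rack import *
t=get_image('top'); s=get_image('scene')
m=[.697,-.053]
a=overlay(t,m,7.9,(0,0,255),(230,85,330,185),4)
b=overlay(s,m,7.9,(0,0,255),(265,115,395,245),400/130)
cv2.imwrite('pics/rk.png',np.hstack([a,b[:400,:400]]))
E
```

```text
time: 5.55
ee_pos: [0.4317, 0.1906, 0.2062]
tcp_rot: [-0.001, -0.11, 0.994, -0.001]
contact_force: [-0.7, -0.5, -3.5]
gripper_width: 0.0142
grasp_force: 70.1
```

View pics/rk.png

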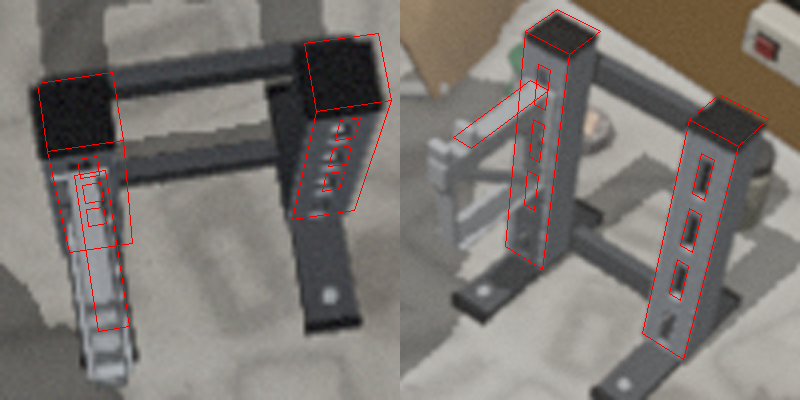

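The overlay lands within a few px: bare cap about (293–383, 40–110), model about 8 zoomed px right. I'll refine with an edge fit in both cameras.

```bash
cat > fit.py <<'E'
from rack import *
from scipy.optimize import differential_evolution as DE
from scipy.ndimage import map_coordinates as mc
def grads(im):
    g=cv2.GaussianBlur(cv2.cvtColor(im['frame'],cv2.COLOR_RGB2GRAY).astype(np.float32),(0,0),1.0)
    return cv2.Sobel(g,cv2.CV_32F,1,0),cv2.Sobel(g,cv2.CV_32F,0,1)
def segs():
    S=[]
    for y in(68,-68):
        S+= [((0,y-19,225),(0,y+19,225)),((36,y-19,225),(36,y+19,225)),((0,y-19,225),(36,y-19,225)),((0,y+19,225),(36,y+19,225))]
    y=-68
    S+=[((0,y-19,30),(0,y-19,225)),((0,y+19,30),(0,y+19,225)),((0,49,30),(0,49,225))]
    for z in (68,118,168):
        q=[(0,y-5,z),(0,y+5,z),(0,y+5,z+36),(0,y-5,z+36)]; S+=[(q[i],q[(i+1)%4]) for i in range(4)]
    return S
S=segs(); A=np.array([np.linspace(a,b,15) for a,b in S],float)
def score(ims,G,p):
    t=0
    for im,(gx,gy) in zip(ims,G):
        q=project(im,world(p[:2],p[2],A.reshape(-1,3))).reshape(-1,15,2)
        d=q[:,-1]-q[:,0]; n=np.c_[-d[:,1],d[:,0]]; n/=np.linalg.norm(n,axis=1,keepdims=True)+1e-9
        c=[q[...,1].ravel(),q[...,0].ravel()]
        v=mc(gx,c,order=1).reshape(-1,15)*n[:,:1]+mc(gy,c,order=1).reshape(-1,15)*n[:,1:]
        L=np.linalg.norm(d,axis=1); t+=(np.minimum(np.abs(v.mean(1)),150)*L).sum()/L.sum()
    return t
if __name__=='__main__':
    t=get_image('top'); s=get_image('scene')
    for ims in ([t],[s],[t,s]):
        G=[grads(i) for i in ims]
        r=DE(lambda p:-score(ims,G,p),[(.68,.715),(-.068,-.038),(4,12)],seed=1,popsize=20,maxiter=60,tol=1e-6)
        print(np.round(r.x,4),-r.fun, score(ims,G,[.697,-.053,7.9]), 'bare',np.round(world(r.x[:2],r.x[2],(0,-68,0)),4))
    a=overlay(t,r.x[:2],r.x[2],(0,0,255),(230,85,330,185),4)
    b=overlay(s,r.x[:2],r.x[2],(0,0,255),(265,115,395,245),400/130)
    cv2.imwrite('pics/rk2.png',np.hstack([a,b[:400,:400]]))
E
python3 fit.py
```

```text
[ 0.694  -0.0487  8.2909] 94.71035467942 59.34471317203797 bare [[ 0.7039 -0.116   0.    ]]
[ 0.6919 -0.0566  7.8785] 78.94313987604659 69.62478453016575 bare [[ 0.7013 -0.124   0.    ]]
[ 0.6987 -0.0508  8.7306] 147.5159517676512 128.96949770220374 bare [[ 0.709 -0.118  0.   ]]
```

View pics/rk2.png

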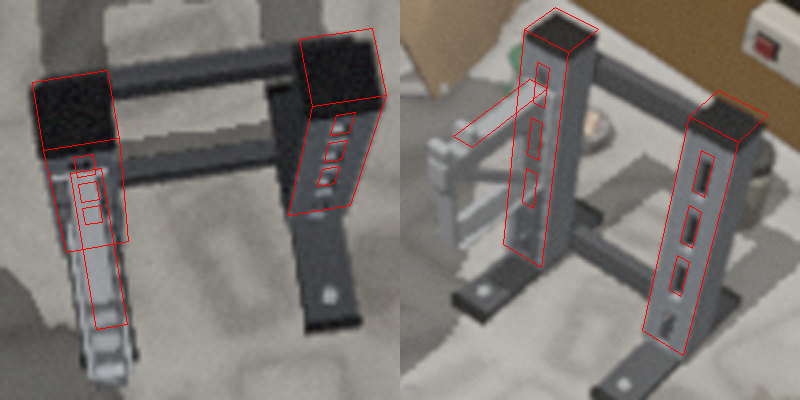

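Individual fits differ by a few mm because of camera bias. I'll move the held arm to a standoff in front of the bare upright. Comparing arm and slot in the same picture there makes the bias cancel.

```bash
python3 -m creep '[{"rx":0,"ry":0,"rz":0,"dx":0.1,"dy":-0.8,"dz":0.1,"gripper":0},{"rx":0,"ry":0,"rz":-1,"dx":0.2,"dy":-2.3,"dz":0.1,"gripper":0},{"rx":0,"ry":0,"rz":-2,"dx":0.4,"dy":-4,"dz":0.1,"gripper":0},{"rx":0,"ry":0,"rz":-3,"dx":0.6,"dy":-5.7,"dz":0.1,"gripper":0},{"rx":0,"ry":0,"rz":-4,"dx":0.8,"dy":-7.4,"dz":0.1,"gripper":0},{"rx":0,"ry":0,"rz":-4.5,"dx":1,"dy":-9.1,"dz":0.1,"gripper":0},{"rx":0,"ry":0,"rz":-4.5,"dx":1.2,"dy":-10.8,"dz":0.1,"gripper":0},{"rx":0,"ry":0,"rz":-4.5,"dx":2,"dy":-12,"dz":0.1,"gripper":0},{"rx":0,"ry":0,"rz":-4.5,"dx":3.3,"dy":-12.8,"dz":0.1,"gripper":0},{"rx":0,"ry":0,"rz":-4.5,"dx":4.8,"dy":-12.8,"dz":0.1,"gripper":0},{"rx":0,"ry":0,"rz":-4.5,"dx":6,"dy":-12.8,"dz":0.1,"gripper":0},{"rx":0,"ry":0,"rz":-4.5,"dx":6.5,"dy":-12.8,"dz":0.1,"gripper":0}]'
python3 -m creep '[{"rx":0,"ry":0,"rz":0,"dx":0.8,"dy":0,"dz":0,"gripper":0},{"rx":0,"ry":0,"rz":0,"dx":1.4,"dy":0,"dz":0,"gripper":0},{"rx":0,"ry":0,"rz":0,"dx":1.6,"dy":0,"dz":0,"gripper":0},{"rx":0,"ry":0,"rz":0,"dx":1.6,"dy":0,"dz":0,"gripper":0},{"rx":0,"ry":0,"rz":0,"dx":1.6,"dy":0,"dz":0,"gripper":0}]'
python3 - <<'E'
from h import *
s=arm.sense(); print({k:np.round(s[k],4) for k in ['time','joint_pos','ee_pos','tcp_rot']})
for c,box in (('top',(230,85,330,185)),('scene',(265,115,395,245)),('wrist',None)):
    im=get_image(c); np.save(c+'.npy',im,allow_pickle=True)
    for l in ['bare_slot','upper_claw','loose_notch','grip_rail']:
        print(c,l,[(np.round(d['position'],4).tolist(),round(d['confidence'],2)) for d in landmark_of(l,c)[:2]])
    if box:
        x0,y0,x1,y1=box; r=cv2.resize(im['frame'][y0:y1,x0:x1,::-1],(400,400),interpolation=cv2.INTER_CUBIC)
        p=r if c=='top' else np.hstack([p,r])
cv2.imwrite('pics/st.png',p)
E
```

```text
time: 6.95
ee_pos: [0.5982, -0.1278, 0.2085]
tcp_rot: [-0.0, -0.071, 0.997, -0.0]
contact_force: [-0.9, -0.3, -3.5]
gripper_width: 0.0146
grasp_force: 69.9
time: 7.45
ee_pos: [0.6343, -0.1289, 0.2091]
tcp_rot: [-0.001, -0.07, 0.998, 0.0]
contact_force: [-0.5, -1.0, -3.3]
gripper_width: 0.014
grasp_force: 69.9
{'time': np.float64(7.45), 'joint_pos': array([-0.2892,  0.4546,  0.5562,  1.6579, -0.2617,  1.1067,  2.0517]), 'ee_pos': array([ 0.6343, -0.1289,  0.2091]), 'tcp_rot': array([-1.200e-03, -7.040e-02,  9.975e-01,  1.000e-04])}
top bare_slot [([0.7066, -0.122, 0.1665], 0.56)]
top upper_claw []
top loose_notch []
top grip_rail [([0.5802, -0.3057, 0.0006], 0.54)]
scene bare_slot [([0.7045, -0.1184, 0.1682], 0.68)]
scene upper_claw [([0.6686, -0.1193, 0.1952], 0.78), ([0.7038, -0.1207, 0.0028], 0.3)]
scene loose_notch [([0.5776, -0.1368, 0.2139], 0.62)]
scene grip_rail [([0.6196, -0.1333, 0.2015], 0.78), ([0.5978, -0.061, 0.1972], 0.75)]
wrist bare_slot [([0.6997, -0.1151, 0.1687], 0.61), ([0.5997, -0.0629, 0.193], 0.31)]
wrist upper_claw [([0.6697, -0.1243, 0.1919], 0.91), ([0.6844, 0.016, 0.001], 0.63)]
wrist loose_notch [([0.5769, -0.1345, 0.2122], 0.94)]
wrist grip_rail [([0.6185, -0.1337, 0.2033], 0.67)]
```

View pics/st.png

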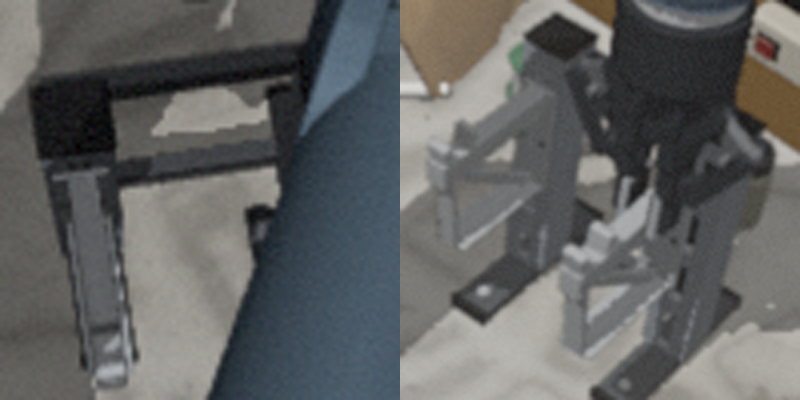

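Scene view: the held arm at (620,270) is square in front of the bare upright at (700,220); the top camera is blocked by the robot. I'll check the wrist view with the rack and arm models overlaid.

```bash
python3 - <<'E'
from rack import *
im=np.load('wrist.npy',allow_pickle=True).item()
a=np.radians(8.1); mid=np.array([.7045,-.1195])+68e-3*np.array([-np.sin(a),np.cos(a)])
print('mid',mid)
big=overlay(im,mid,8.1,(0,0,255),(0,0,560,420),1.42)
o=np.array([.6343,-.1289])-.0205*np.array([np.cos(a),np.sin(a)])
for l in ([(-20,-8,90),(45,-8,90)],[(-20,8,90),(45,8,90)],[(56,-15,90),(56,15,90)],[(56,0,78),(67,0,78)],[(-39,-8,90),(-39,8,90)]):
    w=world(o,8.07,l); w[:,2]+=.121
    p=(project(im,w)*1.42).astype(int); cv2.line(big,tuple(p[0].tolist()),tuple(p[1].tolist()),(0,255,0),1)
cv2.imwrite('pics/wo.png',big)
E
```

```text
mid [ 0.69491872 -0.05217839]
```

View pics/wo.png

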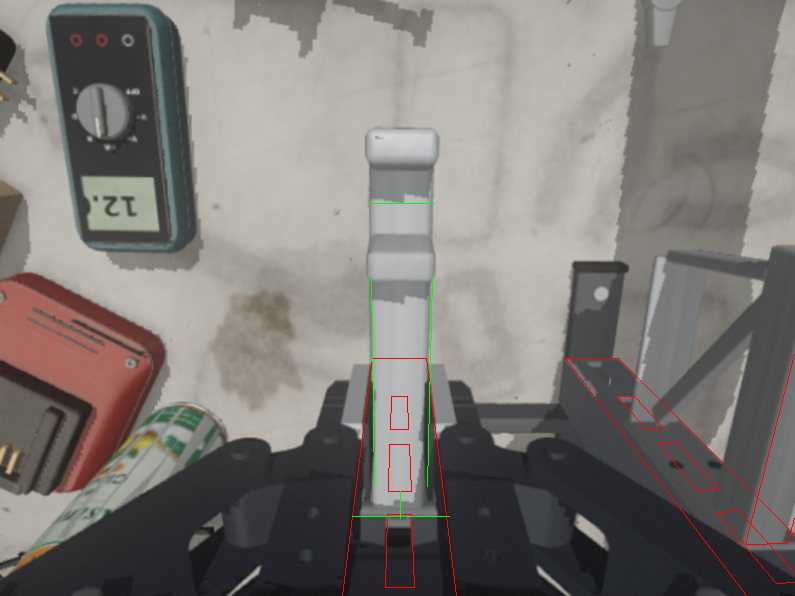

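The wrist view shows the dark top slot at (399,537) in line with the rail (402 at the notch, 398 at the heel). The models match the picture, so I'll insert straight along the rack's x.

```bash
python3 -m creep '[{"rx":0,"ry":0,"rz":0,"dx":0.3,"dy":0.04,"dz":0,"gripper":0},{"rx":0,"ry":0,"rz":0,"dx":0.6,"dy":0.08,"dz":0,"gripper":0},{"rx":0,"ry":0,"rz":0,"dx":0.9,"dy":0.12,"dz":0,"gripper":0},{"rx":0,"ry":0,"rz":0,"dx":1.1,"dy":0.16,"dz":0,"gripper":0},{"rx":0,"ry":0,"rz":0,"dx":1.25,"dy":0.18,"dz":0,"gripper":0},{"rx":0,"ry":0,"rz":0,"dx":1.25,"dy":0.18,"dz":0,"gripper":0}]'
```

```text
time: 8.8
ee_pos: [0.6674, -0.1238, 0.2098]
tcp_rot: [0.0, -0.071, 0.997, -0.0]
contact_force: [-0.1, 0.4, -3.0]
gripper_width: 0.014
grasp_force: 70.0
```

```bash
python3 -m creep '[{"rx":0,"ry":0,"rz":0,"dx":0.05,"dy":0.01,"dz":0,"gripper":0},{"rx":0,"ry":0,"rz":0,"dx":0.1,"dy":0.01,"dz":0,"gripper":0},{"rx":0,"ry":0,"rz":0,"dx":0.1,"dy":0.01,"dz":0,"gripper":0}]'
```

```text
time: 9.1
ee_pos: [0.6692, -0.1241, 0.2101]
tcp_rot: [0.0, -0.071, 0.998, 0.0]
contact_force: [0.3, -0.0, -3.1]
gripper_width: 0.0146
grasp_force: 70.0
```

```bash
python3 -m creep '[{"rx":0,"ry":0,"rz":0,"dx":0.06,"dy":0.01,"dz":0,"gripper":0},{"rx":0,"ry":0,"rz":0,"dx":0.12,"dy":0.02,"dz":0,"gripper":0},{"rx":0,"ry":0,"rz":0,"dx":0.12,"dy":0.02,"dz":0,"gripper":0}]'
```

```text
time: 9.4
ee_pos: [0.6698, -0.1242, 0.2097]
tcp_rot: [-0.003, -0.07, 0.998, 0.0]
contact_force: [-6.0, 0.9, 0.1]
gripper_width: 0.0142
grasp_force: 70.4
```

```bash
python3 -m creep '[{"rx":0,"ry":0,"rz":0,"dx":0.06,"dy":0.01,"dz":0,"gripper":0},{"rx":0,"ry":0,"rz":0,"dx":0.12,"dy":0.02,"dz":0,"gripper":0},{"rx":0,"ry":0,"rz":0,"dx":0.12,"dy":0.02,"dz":0,"gripper":0}]'
```

```text
time: 9.7
ee_pos: [0.6699, -0.1243, 0.2094]
tcp_rot: [-0.006, -0.07, 0.998, 0.001]
contact_force: [-11.0, -0.3, 3.4]
gripper_width: 0.0142
grasp_force: 70.8
```

Heel contact came at x ≈ 0.6698, as predicted for claws inside the slots. I'll ease off the push and go down.

```bash
python3 -m creep '[{"rx":0,"ry":0,"rz":0,"dx":-0.15,"dy":-0.02,"dz":0,"gripper":0},{"rx":0,"ry":0,"rz":0,"dx":-0.17,"dy":-0.02,"dz":-0.15,"gripper":0},{"rx":0,"ry":0,"rz":0,"dx":-0.17,"dy":-0.02,"dz":-0.3,"gripper":0},{"rx":0,"ry":0,"rz":0,"dx":-0.17,"dy":-0.02,"dz":-0.4,"gripper":0},{"rx":0,"ry":0,"rz":0,"dx":-0.17,"dy":-0.02,"dz":-0.4,"gripper":0}]'
```

```text
time: 10.2
ee_pos: [0.6698, -0.124, 0.199]
tcp_rot: [-0.002, -0.07, 0.998, -0.0]
contact_force: [-5.5, -0.5, -2.4]
gripper_width: 0.0143
grasp_force: 70.1
```

```bash
python3 -m creep '[{"rx":0,"ry":0,"rz":0,"dx":0,"dy":0,"dz":-0.1,"gripper":0},{"rx":0,"ry":0,"rz":0,"dx":0,"dy":0,"dz":-0.2,"gripper":0},{"rx":0,"ry":0,"rz":0,"dx":0,"dy":0,"dz":-0.2,"gripper":0}]'
```

```text
time: 10.5
ee_pos: [0.6698, -0.1243, 0.1976]
tcp_rot: [-0.001, -0.07, 0.998, 0.0]
contact_force: [-10.8, 1.0, 9.6]
gripper_width: 0.0141
grasp_force: 71.6
```

```bash
python3 -m creep '[{"rx":0,"ry":0,"rz":0,"dx":-0.1,"dy":0,"dz":-0.1,"gripper":0},{"rx":0,"ry":0,"rz":0,"dx":-0.1,"dy":0,"dz":-0.2,"gripper":0},{"rx":0,"ry":0,"rz":0,"dx":-0.1,"dy":0,"dz":-0.2,"gripper":0}]'
```

```text
time: 10.8
ee_pos: [0.6696, -0.1246, 0.1966]
tcp_rot: [0.002, -0.07, 0.998, 0.0]
contact_force: [-10.7, -0.3, 13.1]
gripper_width: 0.0144
grasp_force: 72.2
```

```bash
python3 -m creep '[{"rx":0,"ry":0,"rz":0,"dx":0,"dy":0,"dz":-0.1,"gripper":0},{"rx":0,"ry":0,"rz":0,"dx":0,"dy":0,"dz":-0.25,"gripper":0},{"rx":0,"ry":0,"rz":0,"dx":0,"dy":0,"dz":-0.25,"gripper":0}]'
```

```text
time: 11.1
ee_pos: [0.6695, -0.1244, 0.1876]
tcp_rot: [0.001, -0.07, 0.998, -0.0]
contact_force: [-7.9, 1.0, 12.8]
gripper_width: 0.0142
grasp_force: 72.0
```

```bash
python3 -m creep '[{"rx":0,"ry":0,"rz":0,"dx":0,"dy":0,"dz":-0.15,"gripper":0},{"rx":0,"ry":0,"rz":0,"dx":0,"dy":0,"dz":-0.15,"gripper":0}]'
```

```text
time: 11.3
ee_pos: [0.6695, -0.1245, 0.1874]
tcp_rot: [0.001, -0.071, 0.998, 0.001]
contact_force: [-14.3, 2.2, 25.0]
gripper_width: 0.0141
grasp_force: 73.7
```

```bash
python3 -m creep '[{"rx":0,"ry":0,"rz":0,"dx":-0.15,"dy":0,"dz":0.4,"gripper":0.1},{"rx":0,"ry":0,"rz":0,"dx":-0.1,"dy":0,"dz":0.4,"gripper":0.5},{"rx":0,"ry":0,"rz":0,"dx":-0.1,"dy":0,"dz":0.4,"gripper":0.5},{"rx":0,"ry":0,"rz":0,"dx":-0.1,"dy":0,"dz":0.4,"gripper":0.5},{"rx":0,"ry":0,"rz":0,"dx":-0.1,"dy":0,"dz":0.4,"gripper":0.5}]'
python3 - <<'E'
from h import *
for c in ('scene','wrist'):
    get_image(c)
    for l in ['upper_claw','loose_notch','grip_rail','loose_arm']:
        print(c,l,[(np.round(d['position'],4).tolist(),round(d['confidence'],2)) for d in landmark_of(l,c)[:2]])
E
```

```text
time: 11.8
ee_pos: [0.6661, -0.1233, 0.1895]
tcp_rot: [-0.0, -0.071, 0.997, 0.0]
contact_force: [0.5, -0.4, 0.1]
gripper_width: 0.0425
grasp_force: 0.0
scene upper_claw [([0.6987, -0.117, 0.175], 0.71)]
scene loose_notch [([0.609, -0.1331, 0.191], 0.78)]
scene grip_rail [([0.6538, -0.1261, 0.184], 0.74)]
scene loose_arm [([0.647, -0.1293, 0.1008], 0.66)]
wrist upper_claw [([0.6982, -0.118, 0.1743], 0.95)]
wrist loose_notch [([0.6109, -0.1277, 0.1909], 0.95)]
wrist grip_rail [([0.652, -0.1268, 0.1829], 0.95)]
wrist loose_arm [([0.6468, -0.1278, 0.1032], 0.59)]
```

The arm is locked home: it snapped down 9 mm and then stood firm under 25 N. Next I go to the reel.

```bash
python3 -m creep '[{"rx":0,"ry":0,"rz":0,"dx":0,"dy":0,"dz":1,"gripper":0.5},{"rx":0,"ry":0,"rz":0,"dx":0,"dy":0,"dz":2.4,"gripper":0.5},{"rx":0,"ry":0,"rz":-3,"dx":-1.5,"dy":-0.7,"dz":2.4,"gripper":1},{"rx":0,"ry":0,"rz":-7,"dx":-3,"dy":-1.4,"dz":2.4,"gripper":1},{"rx":0,"ry":0,"rz":-11,"dx":-4.7,"dy":-2.2,"dz":2.4,"gripper":1},{"rx":0,"ry":0,"rz":-15,"dx":-6.3,"dy":-3,"dz":2.4,"gripper":1},{"rx":0,"ry":0,"rz":-18,"dx":-7.7,"dy":-3.6,"dz":2.4,"gripper":1},{"rx":0,"ry":0,"rz":-19,"dx":-8.5,"dy":-4,"dz":2.4,"gripper":1},{"rx":0,"ry":0,"rz":-19,"dx":-8.5,"dy":-4,"dz":2.4,"gripper":1},{"rx":0,"ry":0,"rz":-19,"dx":-8.5,"dy":-4,"dz":2.4,"gripper":1}]'
python3 - <<'E'
from h import *
s=arm.sense(); print({k:np.round(s[k],4) for k in ['time','joint_pos','ee_pos','tcp_rot']})
t=get_image('top'); print('top ends',[onplane(t,p,.033).round(4) for p in((321,236),(393,250))])
im=get_image('wrist'); np.save('wrist.npy',im,allow_pickle=True)
d=landmark_of('reel','wrist'); print([(np.round(x['position'],4),x['confidence']) for x in d])
big=cv2.resize(im['frame'][:,:,::-1],None,fx=1.42,fy=1.42)
o=np.array([.4535,-.2225])
for yaw,col in((-11,(0,0,255)),):
    a=np.radians(yaw); ex=np.array([np.cos(a),np.sin(a)]); ey=np.array([-ex[1],ex[0]])
    L=[[(0,-91,0),(0,91,0)]]+[[(x,y,33) for x in(-13.7,13.7)] for y in(-22,22)]
    for l in L:
        P=[np.r_[o+ex*x/1e3+ey*y/1e3,.033+z/1e3] for x,y,z in l]; p=(project(im,P)*1.42).astype(int).tolist()
        cv2.line(big,tuple(p[0]),tuple(p[1]),col,1)
cv2.imwrite('pics/re.png',big)
E
```

```text
time: 13.3
ee_pos: [0.4537, -0.2235, 0.2505]
tcp_rot: [0.001, 0.095, 0.995, 0.0]
contact_force: [-0.1, -0.0, -0.8]
gripper_width: 0.0855
grasp_force: 0.0
{'time': np.float64(13.3), 'joint_pos': array([-0.2987,  0.1094,  0.7264,  1.9622, -0.0832,  1.0976,  1.8424]), 'ee_pos': array([ 0.4537, -0.2235,  0.2505]), 'tcp_rot': array([9.000e-04, 9.540e-02, 9.954e-01, 5.000e-04])}
top ends [array([ 0.468 , -0.1369,  0.033 ]), array([ 0.4317, -0.3044,  0.033 ])]
[(array([ 0.4487, -0.2214,  0.0295]), 0.66)]
```

View pics/re.png

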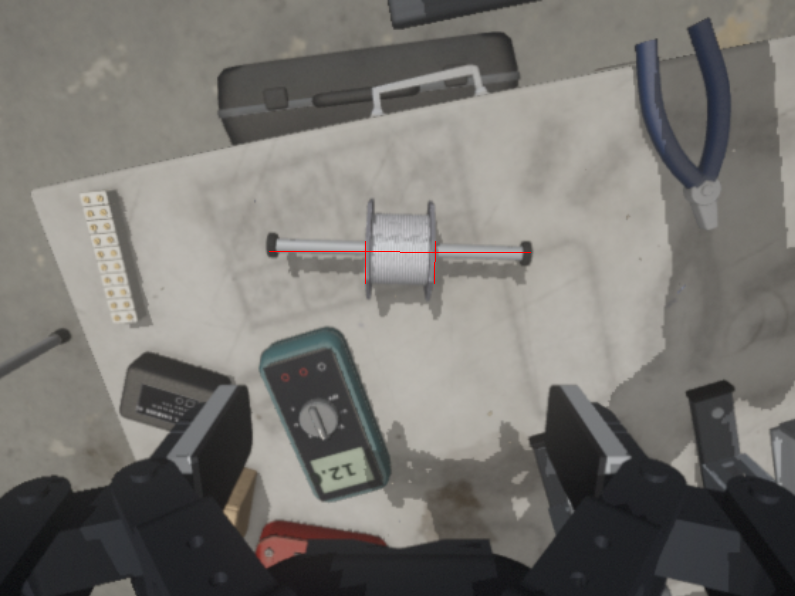

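The wrist view shows the reel's spindle from (272,245) to (526,253), with the flanges at x = 370 and 432. I'll compute its pose from those.

```bash
python3 - <<'E'
from h import *
im=np.load('wrist.npy',allow_pickle=True).item()
L,R=[onplane(im,np.array(p)/1.42,.033) for p in((272,244.5),(526.5,253))]
print(L,R,(L+R)/2,np.linalg.norm(L-R),np.degrees(np.arctan2(-(R-L)[0],(R-L)[1])))
E
```

```text
[ 0.43142473 -0.30889357  0.033     ] [ 0.47063321 -0.13570966  0.033     ] [ 0.45102897 -0.22230161  0.033     ] 0.17756680854257975 -12.756597061920152
```

```bash
python3 -m creep '[{"rx":0,"ry":0,"rz":-1.6,"dx":-0.13,"dy":0.06,"dz":-1.5,"gripper":1},{"rx":0,"ry":0,"rz":-1.6,"dx":-0.13,"dy":0.06,"dz":-3.3,"gripper":1},{"rx":0,"ry":0,"rz":-1.6,"dx":-0.13,"dy":0.06,"dz":-5,"gripper":1},{"rx":0,"ry":0,"rz":-1.6,"dx":-0.13,"dy":0.06,"dz":-6.5,"gripper":1},{"rx":0,"ry":0,"rz":-1.6,"dx":-0.13,"dy":0.06,"dz":-7.3,"gripper":0.9},{"rx":0,"ry":0,"rz":-1.6,"dx":-0.13,"dy":0.06,"dz":-7.62,"gripper":0.7},{"rx":0,"ry":0,"rz":-1.6,"dx":-0.13,"dy":0.06,"dz":-7.62,"gripper":0.4},{"rx":0,"ry":0,"rz":-1.6,"dx":-0.13,"dy":0.06,"dz":-7.62,"gripper":0.3},{"rx":0,"ry":0,"rz":-1.6,"dx":-0.13,"dy":0.06,"dz":-7.62,"gripper":0.3},{"rx":0,"ry":0,"rz":-1.6,"dx":-0.13,"dy":0.06,"dz":-7.62,"gripper":0.3}]' 60
python3 -m creep '[{"rx":0,"ry":0,"rz":0,"dx":0,"dy":0,"dz":0,"gripper":0.3},{"rx":0,"ry":0,"rz":0,"dx":0,"dy":0,"dz":0,"gripper":0.3}]'
```

```text
time: 14.45
ee_pos: [0.4506, -0.222, 0.0602]
tcp_rot: [0.001, 0.109, 0.994, 0.0]
contact_force: [0.4, 0.2, -3.7]
gripper_width: 0.0426
grasp_force: 63.1
time: 14.65
ee_pos: [0.4502, -0.2219, 0.0598]
tcp_rot: [0.0, 0.109, 0.994, 0.0]
contact_force: [-0.3, -0.4, -3.8]
gripper_width: 0.0426
grasp_force: 63.1
```

```bash
python3 -m creep '[{"rx":0,"ry":0,"rz":0,"dx":0,"dy":0,"dz":0.6,"gripper":0.3},{"rx":0,"ry":0,"rz":0,"dx":0,"dy":0,"dz":2,"gripper":0.3},{"rx":0,"ry":0,"rz":0,"dx":0,"dy":0,"dz":3.6,"gripper":0.3},{"rx":0,"ry":0,"rz":1,"dx":0,"dy":0.3,"dz":5.2,"gripper":0.3},{"rx":0,"ry":0,"rz":3,"dx":0.2,"dy":1,"dz":6.8,"gripper":0.3},{"rx":0,"ry":0,"rz":6,"dx":0.6,"dy":2,"dz":8,"gripper":0.3},{"rx":0,"ry":0,"rz":10,"dx":1.4,"dy":3.2,"dz":8.1,"gripper":0.3},{"rx":0,"ry":0,"rz":14,"dx":2.5,"dy":4.6,"dz":8.1,"gripper":0.3},{"rx":0,"ry":0,"rz":18,"dx":3.8,"dy":5.8,"dz":8.1,"gripper":0.3},{"rx":0,"ry":0,"rz":20.6,"dx":5,"dy":6.26,"dz":8.1,"gripper":0.3},{"rx":0,"ry":0,"rz":20.6,"dx":5.8,"dy":6.26,"dz":8.1,"gripper":0.3},{"rx":0,"ry":0,"rz":20.6,"dx":6,"dy":6.26,"dz":8.1,"gripper":0.3}]'
python3 -m creep '[{"rx":0,"ry":0,"rz":0,"dx":0,"dy":0,"dz":0,"gripper":0.3},{"rx":0,"ry":0,"rz":0,"dx":0,"dy":0,"dz":0,"gripper":0.3},{"rx":0,"ry":0,"rz":0,"dx":0,"dy":0,"dz":0,"gripper":0.3}]'
python3 - <<'E'
from rack import *
s=arm.sense(); print({k:np.round(s[k],4) for k in ['joint_pos','ee_pos','tcp_rot']})
for c in ('scene','wrist'):
    im=get_image(c); np.save(c+'.npy',im,allow_pickle=True)
    for l in ['reel','axle_rest','loose_notch']:
        print(c,l,[(np.round(d['position'],4).tolist(),round(d['confidence'],2)) for d in landmark_of(l,c)[:2]])
big=cv2.resize(im['frame'][:,:,::-1],None,fx=1.42,fy=1.42)
mid=[.694,-.052]
for y in(-68,68):
  for x in(-103,-87):
    w=world(mid,8.1,[(x,y-8,190),(x,y+8,190)]); p=(project(im,w)*1.42).astype(int).tolist(); cv2.line(big,tuple(p[0]),tuple(p[1]),(0,0,255),1)
w=world(mid,8.1,[(-95,-91,235),(-95,91,235)]); p=(project(im,w)*1.42).astype(int).tolist(); cv2.line(big,tuple(p[0]),tuple(p[1]),(0,255,0),1)
cv2.imwrite('pics/pl.png',big)
E
```

```text
time: 15.85
ee_pos: [0.6021, -0.0643, 0.2626]
tcp_rot: [0.001, -0.072, 0.997, -0.001]
contact_force: [-0.3, 0.2, -3.4]
gripper_width: 0.0427
grasp_force: 63.3
time: 16.15
ee_pos: [0.5988, -0.0666, 0.2622]
tcp_rot: [-0.0, -0.07, 0.998, 0.0]
contact_force: [-0.4, -0.0, -3.6]
gripper_width: 0.043
grasp_force: 63.3
{'joint_pos': array([-0.4521,  0.3138,  0.6029,  1.7212, -0.1918,  1.1669,  1.9141]), 'ee_pos': array([ 0.5988, -0.0666,  0.2622]), 'tcp_rot': array([-5.000e-04, -6.960e-02,  9.976e-01,  2.000e-04])}
scene reel [([0.6009, -0.067, 0.2307], 0.92), ([0.7002, -0.1169, 0.175], 0.6)]
scene axle_rest [([0.5987, -0.0598, 0.1992], 0.71)]
scene loose_notch [([0.6064, -0.1326, 0.1921], 0.62)]
wrist reel [([0.6001, -0.0679, 0.2377], 0.67)]
wrist axle_rest []
wrist loose_notch [([0.6103, -0.1283, 0.1922], 0.75)]
```

View pics/pl.png

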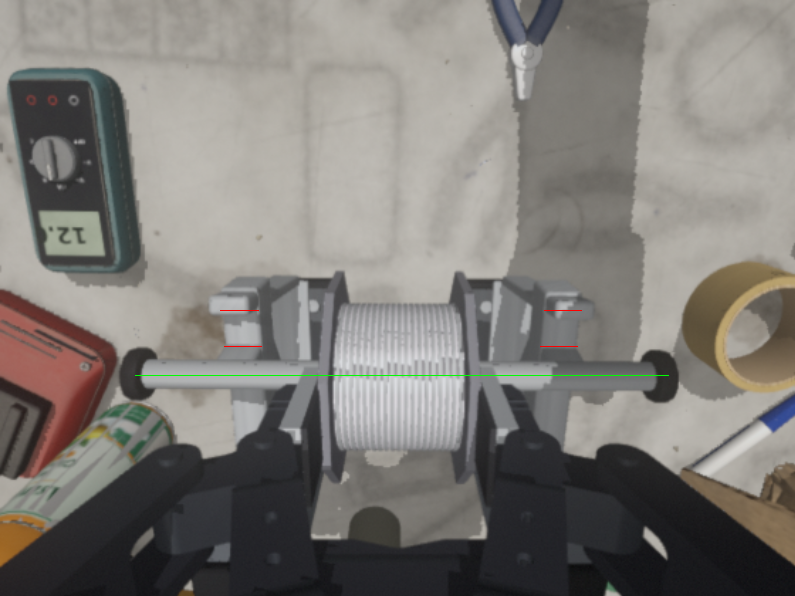

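The held spindle lies at row 374–375, on the predicted axis line at 375. The notch horns at (235,302) and (570,305) agree with the model, so I'll lower it.

```bash
python3 -m creep '[{"rx":0,"ry":0,"rz":0,"dx":0.02,"dy":0.03,"dz":-0.3,"gripper":0.3},{"rx":0,"ry":0,"rz":0,"dx":0.02,"dy":0.03,"dz":-0.6,"gripper":0.3},{"rx":0,"ry":0,"rz":0,"dx":0.02,"dy":0.03,"dz":-0.9,"gripper":0.3},{"rx":0,"ry":0,"rz":0,"dx":0.02,"dy":0.03,"dz":-1.15,"gripper":0.3},{"rx":0,"ry":0,"rz":0,"dx":0.02,"dy":0.03,"dz":-1.3,"gripper":0.3},{"rx":0,"ry":0,"rz":0,"dx":0.02,"dy":0.03,"dz":-1.3,"gripper":0.3}]'
```

```text
time: 17.15
ee_pos: [0.6001, -0.0647, 0.2284]
tcp_rot: [-0.001, -0.071, 0.998, -0.0]
contact_force: [-0.6, -0.4, -3.2]
gripper_width: 0.0427
grasp_force: 63.3
```

```bash
python3 -m creep '[{"rx":0,"ry":0,"rz":0,"dx":0,"dy":0,"dz":-0.1,"gripper":0.3},{"rx":0,"ry":0,"rz":0,"dx":0,"dy":0,"dz":-0.2,"gripper":0.3},{"rx":0,"ry":0,"rz":0,"dx":0,"dy":0,"dz":-0.26,"gripper":0.3},{"rx":0,"ry":0,"rz":0,"dx":0,"dy":0,"dz":-0.26,"gripper":0.3}]'
```

```text
time: 17.55
ee_pos: [0.6011, -0.0651, 0.224]
tcp_rot: [0.0, -0.07, 0.998, -0.0]
contact_force: [-2.1, 0.7, -0.4]
gripper_width: 0.0427
grasp_force: 63.7
```

```bash
python3 -m creep '[{"rx":0,"ry":0,"rz":0,"dx":-0.04,"dy":0,"dz":-0.08,"gripper":0.3},{"rx":0,"ry":0,"rz":0,"dx":-0.04,"dy":0,"dz":-0.08,"gripper":0.3}]'
python3 - <<'E'
from h import *
for c in ('scene','wrist'):
    get_image(c)
    for l in ['reel','loose_notch']:
        print(c,l,[(np.round(d['position'],4).tolist(),round(d['confidence'],2)) for d in landmark_of(l,c)[:2]])
E
```

```text
time: 17.75
ee_pos: [0.601, -0.0653, 0.2235]
tcp_rot: [0.002, -0.07, 0.998, -0.0]
contact_force: [-3.0, 1.7, 6.0]
gripper_width: 0.0422
grasp_force: 64.5
scene reel [([0.6055, -0.0655, 0.1965], 0.78), ([0.5765, -0.3045, 0.0005], 0.47)]
scene loose_notch [([0.6089, -0.1312, 0.1917], 0.96), ([0.6469, -0.1247, 0.0988], 0.68)]
wrist reel [([0.6, -0.0649, 0.1958], 0.58)]
wrist loose_notch [([0.609, -0.1312, 0.1942], 0.75)]
```

The spindle is firmly seated, with reel z ≈ 0.196. I'll release it and withdraw upward.

```bash
python3 -m creep '[{"rx":0,"ry":0,"rz":0,"dx":0,"dy":0,"dz":0.1,"gripper":0.55},{"rx":0,"ry":0,"rz":0,"dx":0,"dy":0,"dz":0.1,"gripper":0.65},{"rx":0,"ry":0,"rz":0,"dx":0,"dy":0,"dz":0.1,"gripper":0.75},{"rx":0,"ry":0,"rz":0,"dx":0,"dy":0,"dz":0.1,"gripper":0.75},{"rx":0,"ry":0,"rz":0,"dx":0,"dy":0,"dz":0.5,"gripper":0.75},{"rx":0,"ry":0,"rz":0,"dx":0,"dy":0,"dz":1.2,"gripper":0.75},{"rx":0,"ry":0,"rz":0,"dx":0,"dy":0,"dz":2.4,"gripper":0.75},{"rx":0,"ry":0,"rz":0,"dx":-1,"dy":0,"dz":3.4,"gripper":0.75},{"rx":0,"ry":0,"rz":0,"dx":-2.6,"dy":0,"dz":3.4,"gripper":0.75},{"rx":0,"ry":0,"rz":0,"dx":-4.2,"dy":0,"dz":3.4,"gripper":0.75},{"rx":0,"ry":0,"rz":0,"dx":-5,"dy":0,"dz":3.4,"gripper":0.75},{"rx":0,"ry":0,"rz":0,"dx":-5,"dy":0,"dz":3.4,"gripper":0.75}]'
python3 - <<'E'
from rack import *
for c in ('scene','wrist','top'):
    im=get_image(c); np.save(c+'.npy',im,allow_pickle=True)
    for l in ['reel','loose_arm','loose_notch','upper_claw']:
        print(c,l,[(np.round(d['position'],4).tolist(),round(d['confidence'],2)) for d in landmark_of(l,c)[:2]])
    if c=='scene': p=cv2.resize(im['frame'][115:245,250:400,::-1],(400,347),interpolation=cv2.INTER_CUBIC)
    if c=='top': p=np.hstack([p,cv2.resize(im['frame'][80:210,220:370,::-1],(400,347),interpolation=cv2.INTER_CUBIC)])
cv2.imwrite('pics/end.png',p)
E
```

```text
time: 19.25
ee_pos: [0.4724, -0.0653, 0.3065]
tcp_rot: [0.0, -0.07, 0.998, 0.001]
contact_force: [0.4, -0.6, 0.0]
gripper_width: 0.064
grasp_force: 0.0
scene reel [([0.6026, -0.0643, 0.1967], 0.73)]
scene loose_arm [([0.6477, -0.1263, 0.1038], 0.56)]
scene loose_notch [([0.6056, -0.1311, 0.1905], 0.65)]
scene upper_claw []
wrist reel [([0.5996, -0.0648, 0.1957], 0.93)]
wrist loose_arm [([0.6482, -0.127, 0.1057], 0.72)]
wrist loose_notch []
wrist upper_claw []
top reel [([0.6024, -0.0682, 0.197], 0.6)]
top loose_arm [([0.6479, -0.1223, 0.1021], 0.82), ([0.6069, -0.1342, 0.1929], 0.52)]
top loose_notch [([0.6063, -0.1333, 0.1926], 0.93)]
top upper_claw [([0.7039, -0.1186, 0.1716], 0.86)]
```

View pics/end.png

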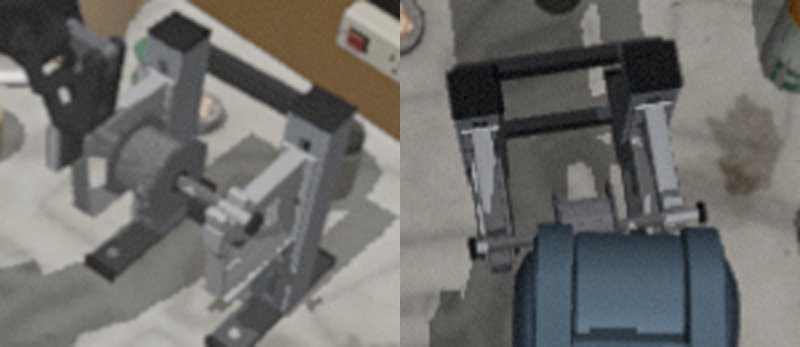

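End view: the spindle lies in both notches, (215,215)–(250,215) in the scene crop and from (480,250) to (705,212) in the top crop. Network heights for the loose arm run about 2 mm high, so I'll verify by touch. I'll press the shut fingertips on its rail near the heel, then probe the fitted rail for comparison.

```bash
python3 -m creep '[{"rx":0,"ry":0,"rz":0,"dx":1,"dy":-0.3,"dz":0,"gripper":0.3},{"rx":0,"ry":0,"rz":0,"dx":2.7,"dy":-0.8,"dz":0,"gripper":0},{"rx":0,"ry":0,"rz":0,"dx":4.4,"dy":-1.3,"dz":0,"gripper":0},{"rx":0,"ry":0,"rz":0,"dx":6.1,"dy":-1.7,"dz":0,"gripper":0},{"rx":0,"ry":0,"rz":0,"dx":7.6,"dy":-2.1,"dz":0,"gripper":0},{"rx":0,"ry":0,"rz":0,"dx":8.4,"dy":-2.28,"dz":-0.5,"gripper":0},{"rx":0,"ry":0,"rz":0,"dx":8.4,"dy":-2.28,"dz":-1.8,"gripper":0},{"rx":0,"ry":0,"rz":0,"dx":8.4,"dy":-2.28,"dz":-2.8,"gripper":0},{"rx":0,"ry":0,"rz":0,"dx":8.4,"dy":-2.28,"dz":-3.4,"gripper":0},{"rx":0,"ry":0,"rz":0,"dx":8.4,"dy":-2.28,"dz":-3.7,"gripper":0},{"rx":0,"ry":0,"rz":0,"dx":8.4,"dy":-2.28,"dz":-3.8,"gripper":0},{"rx":0,"ry":0,"rz":0,"dx":8.4,"dy":-2.28,"dz":-3.8,"gripper":0}]' 20
```

```text
time: 21.2
ee_pos: [0.6852, -0.1218, 0.212]
tcp_rot: [0.001, -0.071, 0.998, -0.0]
contact_force: [-0.5, 0.3, 0.3]
gripper_width: -0.0
grasp_force: 0.0
```

```bash
python3 -m creep '[{"rx":0,"ry":0,"rz":0,"dx":0,"dy":0,"dz":-0.1,"gripper":0},{"rx":0,"ry":0,"rz":0,"dx":0,"dy":0,"dz":-0.2,"gripper":0},{"rx":0,"ry":0,"rz":0,"dx":0,"dy":0,"dz":-0.2,"gripper":0}]'
```

```text
time: 21.5
ee_pos: [0.6857, -0.122, 0.2073]
tcp_rot: [0.001, -0.071, 0.998, -0.0]
contact_force: [0.3, -0.7, 1.3]
gripper_width: 0.0
grasp_force: 0.8
```

```bash
python3 -m creep '[{"rx":0,"ry":0,"rz":0,"dx":0,"dy":0,"dz":-0.1,"gripper":0},{"rx":0,"ry":0,"rz":0,"dx":0,"dy":0,"dz":-0.2,"gripper":0},{"rx":0,"ry":0,"rz":0,"dx":0,"dy":0,"dz":-0.2,"gripper":0}]'
```

```text
time: 21.8
ee_pos: [0.6858, -0.1221, 0.2037]
tcp_rot: [0.002, -0.071, 0.998, -0.0]
contact_force: [-1.4, 0.3, 7.8]
gripper_width: 0.0003
grasp_force: 4.3
```

```bash
python3 -m creep '[{"rx":0,"ry":0,"rz":0,"dx":0,"dy":0,"dz":-0.1,"gripper":0},{"rx":0,"ry":0,"rz":0,"dx":0,"dy":0,"dz":-0.1,"gripper":0}]'
```

```text
time: 22.0
ee_pos: [0.6859, -0.1223, 0.2035]
tcp_rot: [0.002, -0.07, 0.998, 0.0]
contact_force: [-4.6, 1.0, 16.4]
gripper_width: -0.0
grasp_force: 8.1
```

The tip stops at 0.2035 − 0.014 = 0.1895 m, against an expected rail top of 0.190 m, and holds at 16 N. The arm is home, so I'll withdraw, do a last check and hand in.

```bash
python3 -m creep '[{"rx":0,"ry":0,"rz":0,"dx":0,"dy":0,"dz":1,"gripper":0},{"rx":0,"ry":0,"rz":0,"dx":0,"dy":0,"dz":2.5,"gripper":0},{"rx":0,"ry":0,"rz":0,"dx":0,"dy":0,"dz":4,"gripper":0},{"rx":0,"ry":0,"rz":0,"dx":-1.5,"dy":0,"dz":4.4,"gripper":0},{"rx":0,"ry":0,"rz":0,"dx":-3.2,"dy":0,"dz":4.4,"gripper":0},{"rx":0,"ry":0,"rz":0,"dx":-5,"dy":0,"dz":4.4,"gripper":0},{"rx":0,"ry":0,"rz":0,"dx":-6.5,"dy":0,"dz":4.4,"gripper":0},{"rx":0,"ry":0,"rz":0,"dx":-7.5,"dy":0,"dz":4.4,"gripper":0},{"rx":0,"ry":0,"rz":0,"dx":-7.5,"dy":0,"dz":4.4,"gripper":0},{"rx":0,"ry":0,"rz":0,"dx":-7.5,"dy":0,"dz":4.4,"gripper":0},{"rx":0,"ry":0,"rz":0,"dx":-7.5,"dy":0,"dz":4.4,"gripper":0}]'
python3 - <<'E'
from h import *
for c in ('scene','wrist'):
    get_image(c)
    print(c,[(np.round(d['position'],4).tolist(),round(d['confidence'],2)) for d in landmark_of('reel',c)[:1]])
print(arm.job_done())
E
```

```text
time: 23.1
ee_pos: [0.4981, -0.1213, 0.3086]
tcp_rot: [0.0, -0.071, 0.997, -0.0]
contact_force: [0.7, -0.6, -0.5]
gripper_width: 0.0004
grasp_force: 0.0
scene [([0.6042, -0.0626, 0.1923], 0.56)]
wrist []
the job is handed in; nothing more can be done
None
```

The loose arm is locked home in the bare upright (rail top probed at 0.1895 m against 0.190 m), the reel's spindle rests in both notches, the multimeter and side cutters were not touched, and the job was handed in at about 23 s with no verdict returned.

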